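# Load the sloped test cradle and lock it

### The job

Load the sloped test cradle in this order: slide the long module fully home under the deep hood, so that it pushes the contact block there right back, then slide the short module fully home under the shallow hood in the same way, and last set the locking block flat on the bay floor in the gap left between them. Handles stay on top with the modules flat on the floor of the bay; feel for the stops and do not force anything, and leave the reel, the spray can and the screwdriver alone.

Things in the scene. Friction and masses are not known exactly. Their poses are not given: they have to be found in the camera images.
- bay: Grey trough on a dark steel stand, sloping 30 degrees, low long side away from the robot. Origin: centre of its floor, 62 mm above the table. x down the slope, y along the trough (level), z square out of the floor. Inside 76 wide (x) between lips 14 high, 8 thick; inner end faces y = -122.5, +122.5. Parts lie with their x, y, z along the bay's; clear hoods roof both ends, 151 open between.
- deep_mouth (a point): Deep hood, at the bay's +y end: clear roof 4 thick, underside 34 above the bay floor, reaching from y = 58.5 to 127.5, open towards the middle. This point: middle of the underside of its inner edge, bay (0, 58.5, 34); axes as the bay's. The long module goes here, centre at bay y = 62.5 when home.
- shallow_mouth (a point): Shallow hood, at the bay's -y end: clear roof 4 thick, underside 28 above the bay floor, from y = -127.5 to -92.5, open towards the middle. This point: middle of the underside of its inner edge, bay (0, -92.5, 28); axes as the bay's. The short module goes here, centre at bay y = -72.5 when home.
- gap_middle (a point): Point on the bay floor, bay (0, -10, 0), where the locking block's origin belongs: the middle of the gap, 45 long, that is left between the two modules when both are home (bay y = -32.5 to +12.5).
- deep_contact (a joint): Black contact block (60 x 8 x 14, centred 13 above the floor) under the deep hood, sliding along the bay's +y: 0 = standing out, face at y = 102.5; 0.010 m = right back against its hard stop, face at y = 112.5. Starts out or nearly so, moves at about 5 N, has no spring, stays where left.
- shallow_contact (a joint): The same under the shallow hood, sliding along the bay's -y: 0 = standing out, face at y = -102.5; 0.010 m = right back against its hard stop, face at y = -112.5. Moves at about 5 N, no spring, stays where left.
- long_module: Aluminium module, 70 wide (x), 100 long (y), case 30 high, 0.42 kg. +y end goes under the hood. Black bow handle on top: level bar 56 long (x), 12 thick (y), 18 tall, on posts at x = -22, +22; bar at y = -26, 56 to 74 above the underside. Origin: centre of the underside, z up. The lowest 6 mm is a black foot set in by 2 all round.
- short_module: Aluminium module, 70 wide (x), 80 long (y), case 24 high, 0.34 kg. -y end goes under the hood. Black bow handle on top: level bar 56 long (x), 12 thick (y), 18 tall, on posts at x = -22, +22; bar at y = 0, 50 to 68 above the underside. Origin: centre of the underside, z up. The lowest 6 mm is a black foot set in by 2 all round.
- locking_block: Plain solid aluminium block, 70 wide (x), 40 long (y), 34 high, 0.25 kg. Black bow handle on top: level bar 56 long (x), 12 thick (y), 18 tall, on posts at x = -22, +22; bar at y = -8, 60 to 78 above the underside. Origin: centre of the underside, z up. The lowest 6 mm is a black foot set in by 2 all round.
- solder_reel: Bystander: standing solder reel, 60 diameter, 46 high. Origin: centre of the underside.
- spray_can: Bystander: white spray can, 52 diameter, 150 high. Origin: centre of the underside.
- screwdriver: Bystander: screwdriver lying on the bench, about 200 long along its x. Origin: below its middle.
Mind the look-alikes: they are no part of the job. Leave any red look-alike of the long_module alone. Leave any yellow look-alike of the locking_block alone.

How it is judged (in metres and radians):
On the way, in this order (a step that is already met when the one before it is completed fails the run):
1. the long module lies flat in the bay, fully home under the deep hood, its contact block pushed back (z of long_module in the frame of bay between -0.004 and 0.004 m and x of long_module in the frame of bay between -0.007 and 0.007 m and y of long_module in the frame of bay between 0.0575 and 0.0675 m and angle between the z axis of long_module and the z axis of bay, either way round below 0.08 rad and angle between the y axis of long_module and the y axis of bay, either way round below 0.12 rad and value of joint deep_contact above 0.0085 m), for 0.2 s.
2. the short module lies flat in the bay, fully home under the shallow hood, its contact block pushed back (all of step 1 and z of short_module in the frame of bay between -0.004 and 0.004 m and x of short_module in the frame of bay between -0.007 and 0.007 m and y of short_module in the frame of bay between -0.0775 and -0.0675 m and angle between the z axis of short_module and the z axis of bay, either way round below 0.08 rad and angle between the y axis of short_module and the y axis of bay, either way round below 0.12 rad and value of joint shallow_contact above 0.0085 m), for 0.2 s.
At the end, for the whole second after the job is handed in: All three parts released, at rest and flat on the bay floor (4 mm, 0.08 rad; direction 0.12 rad), within 7 mm of its centre line and 5 mm of their home places along it: long module deep end, short module shallow end, locking block between; both contact blocks back more than 8.5 of 10 mm (all of step 2 and z of locking_block in the frame of bay between -0.004 and 0.004 m and x of locking_block in the frame of bay between -0.007 and 0.007 m and y of locking_block in the frame of bay between -0.015 and -0.005 m and angle between the z axis of locking_block and the z axis of bay, either way round below 0.08 rad and angle between the y axis of locking_block and the y axis of bay, either way round below 0.12 rad and linear speed of each of long_module, short_module, locking_block below 0.02 m/s); the robot touches nothing.
It fails at once if solder reel moved more than 30 mm (distance of solder_reel from where it was at the start of the episode above 0.03 m).
It fails at once if spray can moved more than 30 mm (distance of spray_can from where it was at the start of the episode above 0.03 m).
It fails at once if screwdriver moved more than 30 mm (distance of screwdriver from where it was at the start of the episode above 0.03 m).
It fails at once if a module forced against the cradle with more than 150 N (contact force between any of long_module, short_module, locking_block and bay above 150 N).
It also fails if it takes over 72 s, if anything falls off the work surface, if the arm or the gripper's body presses on something with over 40 N, if the wrist force passes 120 N, or if a joint passes its speed limit or range.

### The arm

A 6-joint arm with a two-finger parallel gripper is mounted at the origin on the work surface. World frame = base frame: x ahead of the robot, y to its left, z up, the work surface at z = 0. Lengths are in m, angles in degrees, forces in N, time in s.
With the tool pointing down it reaches from about 0.35 to 0.85 m from the base axis. Payload 8.1 kg.
Tool frame: the origin (TCP) lies on the centre line of the jaws, within the pads' length; the fingertips stand 19 mm ahead of it and the grasp point (between the pads) is the TCP; z points along the fingers, y is the line along which they close (so a half turn about z gives the same grasp; the last joint's range is limited). The gripper opens to 93 mm and grips with 3 to 60 N. Pads are 15 mm wide; open, the fingers measure 128 mm over their backs; the gripper's body (75 mm by 188 mm) begins 65 mm behind the grasp point.
Start: joints at [59.679, 7.471, 85.268, -0, 87.261, -4.893], TCP at [0.258, 0.542, 0.238] pointing down, gripper open.
Joint ranges: [-169.43, 169.43], [-51.17, 129.36], [1.28, 143.12], [-76.62, 256.62], [0, 156.53], [-152.29, 152.29]. Speed limits (degrees/s): [136.94, 136.94, 159.86, 180, 180, 180].

### API

Orientations are given as [roll, pitch, yaw] about the fixed x, y, z axes, in that order (R = Rz(yaw) Ry(pitch) Rx(roll)).
In Python, from cell import r gives the robot as it stands.
- The arm moves only by the tool drive_tool, never from a script. Its argument "steps" is a list of rows, each a list of 5 numbers: the finger opening in mm, from 0 to 93, then the shift along the tool's x, y, z in parts of the range, where 1.0 means 1000 mm, then the turn about the tool's z in fractions of the full range, 1 being pi rad. In form: [[jaw, dx, dy, dz, twist], ...]. A call has 1 to 8 rows; each row is the pose to reach, as a shift and turn from the pose commanded when the call began, along the tool's axes at that moment; what a row does not reach only later rows make up. A row lasts 1/8 s, in which the tool goes at most 62.5 mm and 10.7 degrees, less where a joint would pass 70% of its speed; a pose out of reach is approached as far as the arm can. A call with a gripper value outside its range is refused whole. The fingers move at their own pace and stop on an object; "newtons" is the grip in N (left out, the last holds). Time passes only in rows, so rows that repeat a pose let the fingers close. It gives the time, the measured TCP pose, the force, the opening and the grip force at its end, in the units of the state.
- r.get_state(): the state, without advancing time (a new reading comes with each control period).
- r.camera(name): name is "side" or "top"; returns the picture (420x560x3 uint8, red, green, blue); there is no depth.
- r.get_calibration(name): a dict with "fx", "fy", "cx", "cy" (pixels), "xyz" and "rotation" of the camera in the world. Camera axes: x right, y down, z forward; pixel columns grow to the right and rows downward; lengths in m; the calibration is good to about 2 mm. A picture is of the moment at which its call begins. get_calibration takes no time and is no camera call.
- r.finish_job(): hands the job in; it is judged then, once.
Trained networks look in the newest picture that a camera, given by its name, has taken for a name from the list of things; names that differ only in an ending like _2 or _b are one class to them, and where a whole thing is asked for, a point or a joint stands for the part that bears it (a point fixed in the world has none). Each returns a list of dicts, best first, with "confidence" (0 to 1); they miss things now and then, are a little off and sometimes report something else, mostly with a low value. They report only what shows in the picture. A call takes as long as a camera call. They do not tell look-alikes from the thing itself.
- r.spot_in(camera, thing): "xyz" ([x, y, z] in m, in world coordinates, good to about 4 mm: the middle of the surface that is visible of it).
- r.outline_of(camera, thing): "mask" (420x560 bool, what is visible of it).
The state is a dict: "time": time; "joints": joint angles; "dq": joint speeds; "joint_efforts": joint torques, N m; "tcp_pos": TCP position; "tcp_rot": TCP orientation; "ft_force": force on the tool from outside, world axes, zero at the start; "torque": the same for the moment, N m; "opening": finger opening in m; "grip_force": force on a finger pad.
Only numpy, scipy, OpenCV 4.12 (cv2) and the standard library are available. Lean on these libraries where they do the work, as an engineer would, in place of code of your own. Each camera call takes 0.05 s, during which the arm holds its last target. There are 200 camera calls.

## Working session

There is one attempt and no reset: what is moved stays moved. The work goes in short steps, Python scripts to look and compute and a tool call to move; the robot and the scene stay as the last step left them, time stands still between calls to the robot, and variables do not carry over. Pictures are saved under pics/ and viewed, at most 10 in all, crops included, and the job is handed in when it is done.

Besides the shell and the picture viewer there is one more tool, called after ">>>" as name([rows], argument=value, ...), one row to a line, values as JSON. drive_tool: Moves the arm, as the interface text tells. Its arguments: {"type":"object","properties":{"steps":{"type":"array","items":{"type":"array","items":{"type":"number"}}},"newtons":{"type":"number"}},"required":["steps"]}

```bash
ls; mkdir -p pics; cat > h.py <<'E'
from cell import r
import numpy as np, cv2
from scipy.spatial.transform import Rotation as R
def snap(c,n):
    im=r.camera(c); cv2.imwrite(f'pics/{n}.png',cv2.cvtColor(im,cv2.COLOR_RGB2BGR)); return im
E
python3 - <<'E'
from h import *
np.set_printoptions(precision=4,suppress=True)
s=r.get_state(); print(s['time'],s['tcp_pos'],s['tcp_rot'])
for c in('top','side'):
    snap(c,c+'0'); k=r.get_calibration(c); print(c,k)
    for t in ['bay','long_module','short_module','locking_block','solder_reel','spray_can','screwdriver']:
        print(t,[(round(d['confidence'],2),np.round(d['xyz'],4).tolist()) for d in r.spot_in(c,t)])
print(r.get_state()['time'])
E
```

```text
pics
0.0 [0.2573 0.5414 0.2366] [-179.8929   -0.0086  154.5724]
top {'fx': 385.69737383597135, 'fy': 385.69737383597135, 'cx': 287.69189802900985, 'cy': 213.25275339401276, 'xyz': array([ 0.4623, -0.0378,  0.8572]), 'rotation': array([-170.3726,    1.0591,  -89.3803])}
bay [(0.93, [0.5019, 0.1236, 0.08]), (0.35, [0.4452, -0.1624, 0.0225])]
long_module [(0.97, [0.6366, -0.3412, 0.0326]), (0.92, [0.5006, -0.3171, 0.0285])]
short_module [(0.56, [0.4461, -0.1631, 0.0225])]
locking_block [(0.71, [0.6287, -0.0434, 0.0322]), (0.62, [0.6025, -0.1588, 0.0328])]
solder_reel [(0.57, [0.7296, 0.0476, 0.0493])]
spray_can [(0.67, [0.7521, -0.0875, 0.1353]), (0.45, [0.6031, -0.1569, 0.033])]
screwdriver [(0.73, [0.7176, 0.2101, 0.0235])]
side {'fx': 479.6741546691077, 'fy': 479.6741546691077, 'cx': 273.2348036280533, 'cy': 203.9664561884602, 'xyz': array([ 0.5293, -0.8301,  0.7718]), 'rotation': array([-131.3974,   -0.4539,   -5.9236])}
bay [(0.61, [0.5073, 0.1168, 0.0801]), (0.19, [0.5029, -0.3451, 0.0292])]
long_module [(0.91, [0.5004, -0.3444, 0.0262]), (0.65, [0.6378, -0.35, 0.0333])]
short_module [(0.65, [0.4433, -0.1742, 0.022])]
locking_block [(0.84, [0.6086, -0.1702, 0.0371]), (0.78, [0.6343, -0.0582, 0.0349])]
solder_reel [(0.57, [0.7276, 0.0409, 0.0434])]
spray_can [(0.96, [0.7666, -0.1055, 0.0988])]
screwdriver [(0.64, [0.7181, 0.2, 0.0199])]
0.8
```

View pics/top0.png

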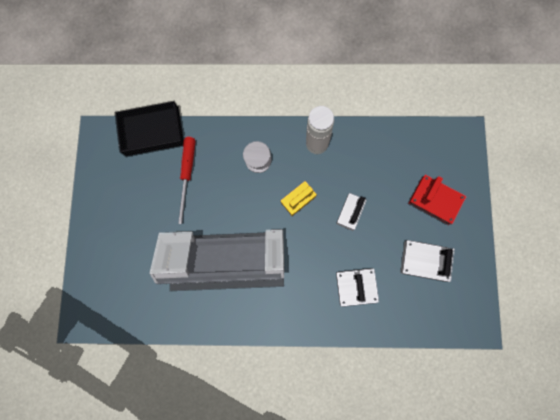

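View pics/side0.png

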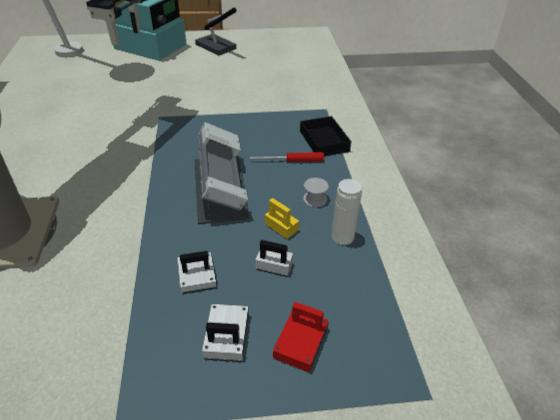

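The top view shows the bay at px (218,256), with its deep hood on the left. The real long module is at (428,260), the short module at (358,287) and the block at (351,210); the red and yellow parts are look-alikes. I'll fit models to the masks.

```bash
cat >> h.py <<'E'
from scipy.optimize import minimize
def proj(k,P):
    C=R.from_euler('xyz',k['rotation'],degrees=True).as_matrix()
    q=(np.asarray(P)-k['xyz'])@C
    return np.c_[k['fx']*q[:,0]/q[:,2]+k['cx'],k['fy']*q[:,1]/q[:,2]+k['cy']]
def box(x0,x1,y0,y1,z0,z1): return np.array([[x,y,z] for x in(x0,x1) for y in(y0,y1) for z in(z0,z1)])/1000.
def mod(L,H,hb,hy):
    b=[box(-35,35,-L/2,L/2,6,H),box(-33,33,-L/2+2,L/2-2,0,6),box(-28,28,hy-6,hy+6,hb,hb+18)]
    return b+[box(s*22-4,s*22+4,hy-4,hy+4,H,hb) for s in(-1,1)]
MOD=dict(long_module=mod(100,30,56,-26),short_module=mod(80,24,50,0),locking_block=mod(40,34,60,-8))
S=4
def sil(k,boxes,Rm,t):
    m=np.zeros((420*S,560*S),np.uint8)
    for b in boxes:
        h=cv2.convexHull(((proj(k,b@Rm.T+t)+.5)*S-.5).astype(np.float32)); cv2.fillConvexPoly(m,np.round(h).astype(int),1)
    return cv2.resize(m.astype(np.float32),(560,420),interpolation=cv2.INTER_AREA)
def mask(c,thing,xyz,tol=0.05):
    k=r.get_calibration(c); best=None
    p=proj(k,[xyz])[0]
    for d in r.outline_of(c,thing):
        m=d['mask']; ys,xs=np.nonzero(m); e=np.hypot(xs.mean()-p[0],ys.mean()-p[1])
        if e<25 and(best is None or e<best[0]): best=(e,m)
    return None if best is None else best[1]
def fit(masks,boxes,x0,tilt=0,z=0):
    ks={c:r.get_calibration(c) for c in masks}
    def cost(v):
        Rm=R.from_euler('xyz',[0,tilt,v[2]*100],degrees=True).as_matrix(); f=0
        for c,m in masks.items():
            s=sil(ks[c],boxes,Rm,np.array([v[0],v[1],z])); f+=np.abs(s-m).sum()/m.sum()
        return f
    best=None
    for a in x0[2]:
        o=minimize(cost,[x0[0],x0[1],a/100],method='Nelder-Mead',options=dict(initial_simplex=[[x0[0]+i,x0[1]+j,(a+w)/100] for i,j,w in((0,0,0),(.012,0,0),(0,.012,0),(0,0,8))],xatol=1e-4,fatol=1e-4))
        if best is None or o.fun<best.fun: best=o
    return best.x*[1,1,100],best.fun
E
python3 - <<'E'
from h import *
for t,p in dict(long_module=[.5,-.33,.02],short_module=[.445,-.168,.02],locking_block=[.605,-.163,.03]).items():
    ms={c:mask(c,t,p) for c in('top','side')}; ms={c:m for c,m in ms.items() if m is not None}
    for sub in [list(ms)]+[[c] for c in ms]:
        v,f=fit({c:ms[c] for c in sub},MOD[t],[p[0],p[1],[-30,-10,10,30]]); print(t,sub,np.round(v,4),round(f,3))
for c in('top','side'):
    m=mask(c,'bay',[.505,.12,.08]); im=r.camera(c)
    cs,_=cv2.findContours(cv2.resize(m.astype(np.uint8),None,fx=4,fy=4,interpolation=0),0,1)
    np.save(f'bay_{c}.npy',m); np.save(f'im_{c}.npy',im)
    y,x=np.nonzero(m); x0,x1,y0,y1=x.min()-12,x.max()+12,y.min()-12,y.max()+12
    b=cv2.resize(cv2.cvtColor(im,cv2.COLOR_RGB2BGR),None,fx=4,fy=4,interpolation=cv2.INTER_CUBIC); cv2.drawContours(b,cs,-1,(0,255,0),1)
    b=b[4*y0:4*y1,4*x0:4*x1]; print(x0,y0,b.shape); cv2.imwrite(f'pics/bay_{c}.png',b[:600,:800])
E
```

```text
long_module ['top', 'side'] [  0.5025  -0.3194 -10.0474] 0.064
long_module ['top'] [ 0.5028 -0.3195 -9.8412] 0.027
long_module ['side'] [ 0.5023 -0.3193 -9.8292] 0.035
short_module ['top', 'side'] [ 0.4451 -0.1698  6.6328] 0.11
short_module ['top'] [ 0.4455 -0.1693  7.3405] 0.065
short_module ['side'] [ 0.4448 -0.1705  5.9275] 0.04
locking_block ['top', 'side'] [  0.6075  -0.158  -23.8433] 0.116
locking_block ['top'] [  0.6083  -0.158  -23.2292] 0.063
locking_block ['side'] [  0.6072  -0.1587 -22.4081] 0.043
138 218 (308, 628, 3)
187 111 (436, 284, 3)
```

View pics/bay_top.png

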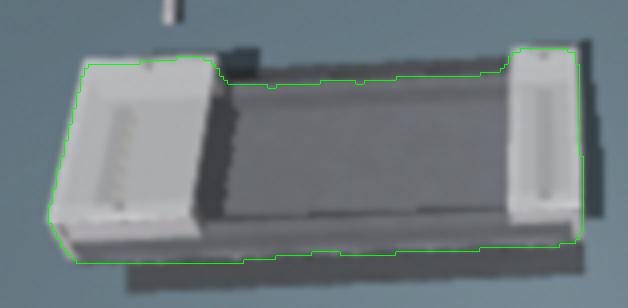

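View pics/bay_side.png

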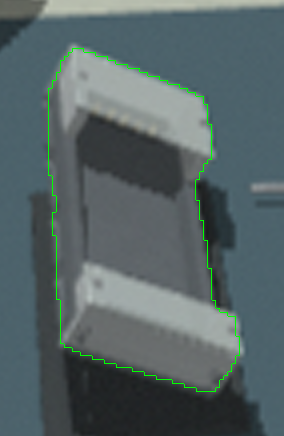

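The masks follow the trough and both hoods (deep hood on the left/far side, shallow hood on the right/near side). The dark strips beside them are shadow or stand. I'll fit the bay next.

```bash
python3 - <<'E'
from h import *
M={c:np.load(f'bay_{c}.npy') for c in('top','side')}
for w in(46,):
  for b in(4,8,12):
    B=[box(-w,w,-127.5,127.5,-b,14),box(-w,w,58.5,127.5,0,38),box(-w,w,-127.5,-92.5,0,32)]
    for sub in(['top','side'],['top'],['side']):
        v,f=fit({c:M[c] for c in sub},B,[.505,.12,[-5,5]],tilt=30,z=.062); print(w,b,sub,np.round(v,4),round(f,3))
v,f=fit(M,[box(-46,46,-127.5,127.5,-8,14),box(-46,46,58.5,127.5,0,38),box(-46,46,-127.5,-92.5,0,32)],[.505,.12,[-5,5]],tilt=30,z=.062)
Rm=R.from_euler('xyz',[0,30,v[2]],degrees=True).as_matrix();t=np.array([v[0],v[1],.062])
out=[]
for c in M:
    k=r.get_calibration(c); s=4
    im=cv2.resize(cv2.cvtColor(np.load(f'im_{c}.npy'),cv2.COLOR_RGB2BGR),None,fx=s,fy=s,interpolation=cv2.INTER_CUBIC)
    for b in (box(-46,46,58.5,127.5,34,38),box(-46,46,-127.5,-92.5,28,32),box(-38,38,-122.5,122.5,0,0),box(-46,46,-127.5,127.5,14,14)):
        p=((proj(k,b@Rm.T+t)+.5)*s-.5)
        for i in range(8):
            for j in range(i):
                if (np.abs(b[i]-b[j])>1e-9).sum()==1: cv2.line(im,np.round(p[i]).astype(int).tolist(),np.round(p[j]).astype(int).tolist(),(0,255,255) if b[0,2]>.02 else (0,0,255),1)
    y,x=np.nonzero(M[c]); out.append(im[4*(y.min()-10):4*(y.max()+10),4*(x.min()-10):4*(x.max()+10)][:,:600])
h=max(o.shape[0] for o in out); cv2.imwrite('pics/bayfit.png',cv2.resize(np.hstack([cv2.copyMakeBorder(o,0,h-o.shape[0],0,0,0) for o in out]),None,fx=.9,fy=.9,interpolation=cv2.INTER_AREA))
E
```

```text
46 4 ['top', 'side'] [0.4978 0.1139 2.8265] 0.054
46 4 ['top'] [0.4978 0.1141 3.0877] 0.027
46 4 ['side'] [0.4975 0.1141 2.6656] 0.026
46 8 ['top', 'side'] [0.4985 0.1148 3.0917] 0.064
46 8 ['top'] [0.4988 0.1143 3.2143] 0.023
46 8 ['side'] [0.4984 0.1165 3.1402] 0.037
46 12 ['top', 'side'] [0.4994 0.1147 3.4538] 0.101
46 12 ['top'] [0.4999 0.1146 3.2932] 0.031
46 12 ['side'] [0.4997 0.12   3.3516] 0.058
```

View pics/bayfit.png

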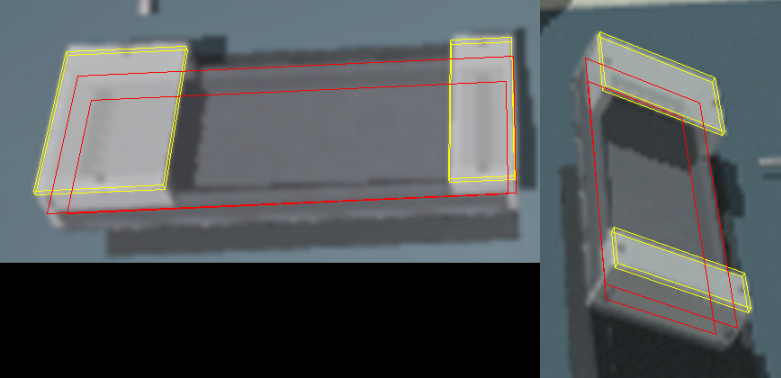

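The yellow roof outlines land on both hoods in both views. That puts the bay at (0.498, 0.114), yaw 2.95°. The next helper works out the moves.

```bash
cat >> h.py <<'E'
BAY=(np.array([.498,.1143,.062]),R.from_euler('xyz',[0,30,2.95],degrees=True).as_matrix())
def bayp(x,y,z): return BAY[0]+BAY[1]@(np.array([x,y,z])/1000)
def onmod(x,y,yaw,p): return np.array([x,y,0])+R.from_euler('z',yaw,degrees=True).apply(np.array(p)/1000)
def go(p,yaw):
    s=r.get_state(); M=R.from_euler('xyz',s['tcp_rot'],degrees=True)
    d=M.inv().apply(np.array(p)-s['tcp_pos'])*1000; dy=(yaw-s['tcp_rot'][2]+180)%360-180
    # tool z is down: a positive turn about tool z lowers world yaw
    print('target',np.round(p,4),'shift',np.round(d,1),'twist',round(-np.radians(dy),3))
def tobay():
    s=r.get_state(); print('t',s['time'],'bay',np.round(BAY[1].T@(s['tcp_pos']-BAY[0])*1000,1),'rot',np.round(s['tcp_rot'],2),'F',np.round(s['ft_force'],1),'open',s['opening'],'grip',s['grip_force'])
E
python3 - <<'E'
from h import *
p=onmod(.5025,-.3194,-10,[-12,-26,65])
go(p+[0,0,.1],170); go(p,170)
E
```

```text
target [ 0.4862 -0.3429  0.165 ] shift [-586.3 -701.    72.6] twist -0.269
target [ 0.4862 -0.3429  0.065 ] shift [-586.3 -701.   172.6] twist -0.269
```

Careful with the scale: shifts go in shares of 1000 mm and turns go in shares of pi rad. That gives: -701 mm / 1000 = -0.701, -586 mm / 1000 = -0.586, -0.269 rad / 3.1416 = -0.0856.

>>> drive_tool([
  [60, -0.586, -0.701, 0.04, -0.0856],
  [60, -0.586, -0.701, 0.04, -0.0856],
  [60, -0.586, -0.701, 0.04, -0.0856],
  [60, -0.586, -0.701, 0.04, -0.0856],
  [60, -0.586, -0.701, 0.04, -0.0856],
  [60, -0.586, -0.701, 0.04, -0.0856],
  [60, -0.586, -0.701, 0.04, -0.0856],
  [60, -0.586, -0.701, 0.04, -0.0856],
], newtons=20)

```text
time: 2.3
tcp_pos: [0.3827, 0.0563, 0.2162]
tcp_rot: [180.0, 0.1, 170.0]
ft_force: [1.0, 0.6, -0.5]
opening: 0.0601
grip_force: 0.0
```

```bash
python3 - <<'E'
from h import *
p=onmod(.5025,-.3194,-10,[-12,-26,65])
tobay();go(p+[0,0,.1],170)
E
```

```text
t 2.3 bay [-179.4  -52.    74.4] rot [1.7998e+02 1.0000e-01 1.7000e+02] F [ 1.   0.6 -0.5] open 0.060147149140793034 grip 0.0
target [ 0.4862 -0.3429  0.165 ] shift [-171.1 -375.2   51.3] twist 0.0
```

Scaled: -375 mm / 1000 = -0.375, -171 mm / 1000 = -0.171.

>>> drive_tool([
  [60, -0.171, -0.375, 0.051, 0],
  [60, -0.171, -0.375, 0.051, 0],
  [60, -0.171, -0.375, 0.051, 0],
  [60, -0.171, -0.375, 0.051, 0],
  [60, -0.171, -0.375, 0.051, 0],
  [60, -0.171, -0.375, 0.051, 0],
  [60, -0.171, -0.375, 0.051, 0],
  [60, -0.171, -0.375, 0.051, 0],
])

```text
time: 3.3
tcp_pos: [0.4851, -0.3432, 0.1636]
tcp_rot: [180.0, -0.1, 169.8]
ft_force: [-0.6, 0.3, -0.6]
opening: 0.0598
grip_force: 0.0
```

```bash
python3 - <<'E'
from h import *
p=onmod(.5025,-.3194,-10,[-12,-26,65])
tobay();go(p,170)
E
```

```text
t 3.3 bay [ -82.3 -456.2   69.7] rot [ 1.7998e+02 -8.0000e-02  1.6982e+02] F [-0.6  0.3 -0.6] open 0.059845181430726854 grip 0.0
target [ 0.4862 -0.3429  0.065 ] shift [-1.2  0.4 98.6] twist -0.003
```

Scaled: 98 mm / 1000 = 0.098, 60 mm / 1000 = 0.06.

>>> drive_tool([
  [40, -0.001, 0, 0.06, 0],
  [30, -0.001, 0, 0.098, 0],
  [30, -0.001, 0, 0.098, 0],
  [0, -0.001, 0, 0.098, 0],
  [0, -0.001, 0, 0.098, 0],
  [0, -0.001, 0, 0.098, 0],
  [0, -0.001, 0, 0.098, 0],
], newtons=15)

```text
time: 4.18
tcp_pos: [0.4881, -0.3424, 0.0698]
tcp_rot: [-179.9, 0.2, 170.0]
ft_force: [-0.6, -0.2, 7.6]
opening: 0.012
grip_force: 15.0
```

Scaled: -60 mm / 1000 = -0.06, -30 mm / 1000 = -0.03.

>>> drive_tool([
  [0, 0, 0, 0, 0],
  [0, 0, 0, -0.03, 0],
  [0, 0, 0, -0.06, 0],
  [0, 0, 0, -0.06, 0],
])

```text
time: 4.68
tcp_pos: [0.4883, -0.3424, 0.1302]
tcp_rot: [-179.8, 0.3, 170.0]
ft_force: [-0.5, -0.4, -4.3]
opening: 0.0122
grip_force: 15.0
```

```bash
python3 - <<'E'
from h import *
p=bayp(-12,-41,65)
tobay();go(p+[0,0,.1],182.95);go(p,182.95)
im=snap('side','lift1'); snap('top','lift1t')
cv2.imwrite('pics/lift1c.png',cv2.resize(cv2.cvtColor(im[230:400,150:350],cv2.COLOR_RGB2BGR),None,fx=3,fy=3))
E
```

```text
t 4.675 bay [ -62.8 -455.6   42.5] rot [-179.82    0.31  169.99] F [-0.5 -0.4 -4.3] open 0.012169663765283717 grip 15.00346142698163
target [0.5222 0.0745 0.2243] shift [ 38.6 416.1 -95.6] twist -0.226
target [0.5222 0.0745 0.1243] shift [ 39.2 416.4   4.4] twist -0.226
```

View pics/lift1c.png

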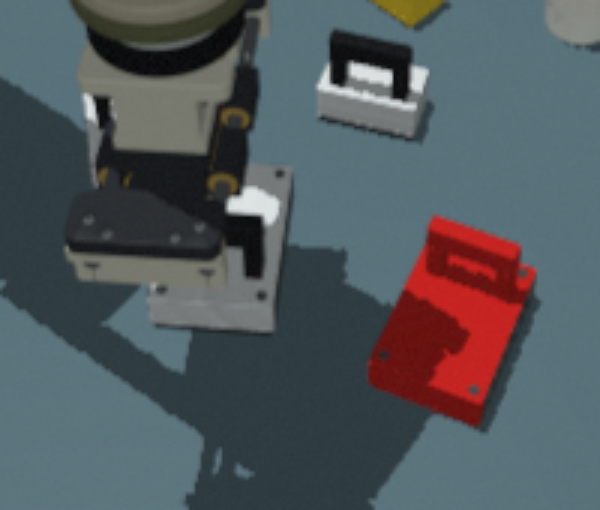

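The side view shows the long module level in the gripper, lifted clear of the table. I'll carry it over the bay.

Scaled: 416 mm / 1000 = 0.416, -98 mm / 1000 = -0.098, -0.226 rad / 3.1416 = -0.0719.

>>> drive_tool([
  [0, 0, 0, -0.05, -0.0159],
  [0, 0.005, 0.03, -0.098, -0.0719],
  [0, 0.034, 0.416, -0.098, -0.0719],
  [0, 0.034, 0.416, -0.098, -0.0719],
  [0, 0.034, 0.416, -0.098, -0.0719],
  [0, 0.034, 0.416, -0.098, -0.0719],
  [0, 0.034, 0.416, -0.098, -0.0719],
  [0, 0.034, 0.416, -0.098, -0.0719],
])

```text
time: 5.78
tcp_pos: [0.5231, 0.0645, 0.2226]
tcp_rot: [-180.0, -0.2, -177.1]
ft_force: [0.4, 0.5, -3.0]
opening: 0.012
grip_force: 15.0
```

Scaled: 416 mm / 1000 = 0.416, 34 mm / 1000 = 0.034.

>>> drive_tool([
  [0, 0.034, 0.416, 0, 0],
  [0, 0, 0, 0, 0],
])

```text
time: 6.02
tcp_pos: [0.5215, 0.078, 0.2224]
tcp_rot: [179.7, -0.2, -175.6]
ft_force: [4.0, -6.5, -5.1]
opening: 0.0126
grip_force: 15.3
```

```bash
python3 - <<'E'
from h import *
p=bayp(-10,-41,70)
tobay();go(p,182.95)
E
```

```text
t 6.025 bay [-61.5 -37.5 149.8] rot [ 179.73   -0.18 -175.6 ] F [ 4.  -6.5 -5.1] open 0.012596404475656266 grip 15.30506981536746
target [0.5264 0.0747 0.1276] shift [-4.9 -4.1 94.8] twist 0.025
```

>>> drive_tool([
  [0, 0, 0, 0, 0],
  [0, 0, 0, 0, 0],
])

```text
time: 6.28
tcp_pos: [0.5234, 0.0622, 0.223]
tcp_rot: [180.0, -0.2, -177.1]
ft_force: [0.5, -0.4, -3.5]
opening: 0.012
grip_force: 15.0
```

```bash
python3 - <<'E'
from h import *
p=bayp(-10,-41,70)
tobay();go(p,182.95)
im=snap('side','carry1')
cv2.imwrite('pics/carry1c.png',cv2.resize(cv2.cvtColor(im[50:260,120:320],cv2.COLOR_RGB2BGR),None,fx=2.8,fy=2.8))
E
```

```text
t 6.275 bay [-60.8 -53.3 150.8] rot [ 1.7998e+02 -1.6000e-01 -1.7714e+02] F [ 0.5 -0.4 -3.5] open 0.011952274316834844 grip 14.991849423386157
target [0.5264 0.0747 0.1276] shift [-3.9 12.3 95.3] twist -0.002
```

View pics/carry1c.png

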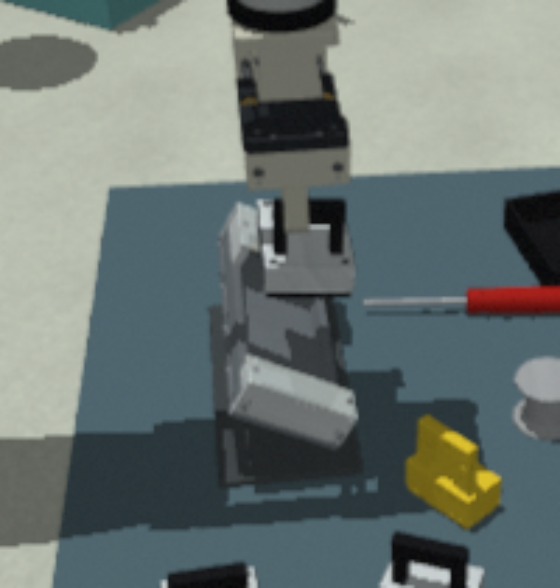

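Since the tool can't tilt, I'll press the underside on the bay's near lip so the module pivots in the pads to 30°, then lower it in.

Scaled: 50 mm / 1000 = 0.05, 33 mm / 1000 = 0.033.

>>> drive_tool([
  [0, 0.033, 0, 0.025, 0],
  [0, 0.033, 0, 0.05, 0],
  [0, 0.033, 0, 0.05, 0],
])

```text
time: 6.7
tcp_pos: [0.4893, 0.0604, 0.1722]
tcp_rot: [180.0, -0.3, -177.1]
ft_force: [0.6, -0.8, -3.6]
opening: 0.0118
grip_force: 15.0
```

Scaled: 7 mm / 1000 = 0.007, 6 mm / 1000 = 0.006.

>>> drive_tool([
  [0, 0, 0, 0.004, 0],
  [0, 0, 0, 0.006, 0],
  [0, 0, 0, 0.007, 0],
  [0, 0, 0, 0.007, 0],
], newtons=9)

```text
time: 7.2
tcp_pos: [0.4915, 0.0609, 0.1681]
tcp_rot: [-180.0, 0.0, -177.1]
ft_force: [-0.3, 0.0, -2.3]
opening: 0.0122
grip_force: 9.0
```

```bash
python3 - <<'E'
from h import *
tobay(); print(r.get_state()['torque'])
E
```

```text
t 7.2 bay [-61.1 -53.   87.2] rot [-1.8000e+02  2.0000e-02 -1.7706e+02] F [-0.3  0.  -2.3] open 0.012246617372149849 grip 8.994528211187571
[-0.05417326  0.05263946 -0.03434638]
```

>>> drive_tool([
  [0, -0.006, 0, 0.003, 0],
  [0, -0.012, 0, 0.006, 0],
  [0, -0.017, 0, 0.009, 0],
  [0, -0.023, 0, 0.013, 0],
  [0, -0.028, 0, 0.018, 0],
  [0, -0.032, 0, 0.022, 0],
  [0, -0.032, 0, 0.022, 0],
])

```text
time: 8.07
tcp_pos: [0.5238, 0.0625, 0.1457]
tcp_rot: [-180.0, 0.0, -177.1]
ft_force: [3.4, -0.1, -0.2]
opening: 0.012
grip_force: 9.0
```

```bash
python3 - <<'E'
from h import *
tobay(); print(r.get_state()['torque'])
im=snap('side','tilt1')
cv2.imwrite('pics/tilt1c.png',cv2.resize(cv2.cvtColor(im[50:260,120:320],cv2.COLOR_RGB2BGR),None,fx=2.8,fy=2.8))
E
```

```text
t 8.075 bay [-21.8 -53.1  84. ] rot [-1.8000e+02  5.0000e-02 -1.7707e+02] F [ 3.4 -0.1 -0.2] open 0.011983519273734772 grip 8.999988734722137
[-0.05730743 -0.62719947 -0.0070691 ]
```

View pics/tilt1c.png

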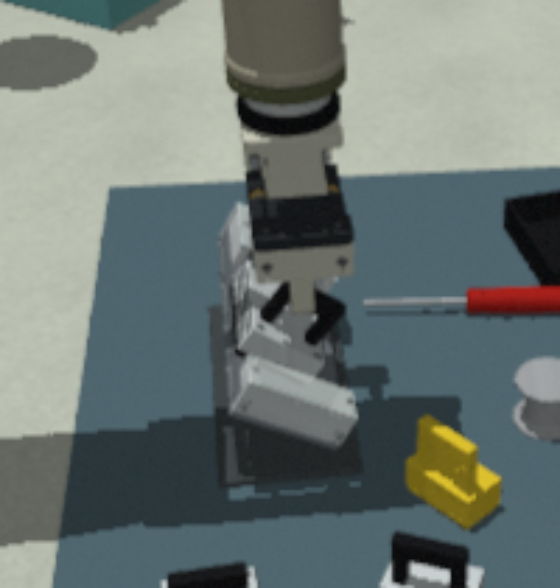

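The module now sits parallel to the hoods at about 30°. I'll lift it off the lip, shift it down the slope and lower it.

Scaled: -14 mm / 1000 = -0.014, -9 mm / 1000 = -0.009.

>>> drive_tool([
  [0, -0.003, 0, -0.006, 0],
  [0, -0.009, 0, -0.003, 0],
  [0, -0.014, 0, 0.001, 0],
  [0, -0.014, 0, 0.001, 0],
])

```text
time: 8.62
tcp_pos: [0.5369, 0.0632, 0.1438]
tcp_rot: [180.0, -0.1, -177.1]
ft_force: [-0.2, -0.4, -4.0]
opening: 0.0117
grip_force: 9.0
```

Scaled: 10 mm / 1000 = 0.01, 7 mm / 1000 = 0.007.

>>> drive_tool([
  [0, 0.004, 0, 0.007, 0],
  [0, 0.006, 0, 0.01, 0],
  [0, 0.006, 0, 0.01, 0],
])

```text
time: 9.0
tcp_pos: [0.5305, 0.0629, 0.1342]
tcp_rot: [180.0, -0.1, -177.1]
ft_force: [-0.7, 0.7, -3.4]
opening: 0.0121
grip_force: 9.0
```

```bash
python3 - <<'E'
from h import *
tobay(); print(r.get_state()['torque'])
E
```

```text
t 9.0 bay [-10.2 -53.   77.5] rot [ 1.8000e+02 -6.0000e-02 -1.7706e+02] F [-0.7  0.7 -3.4] open 0.012134960955642947 grip 8.999020010232925
[-0.0498105  -0.05117615 -0.01835922]
```

Scaled: 8 mm / 1000 = 0.008, 6 mm / 1000 = 0.006.

>>> drive_tool([
  [0, 0.002, 0, 0.003, 0],
  [0, 0.003, 0, 0.006, 0],
  [0, 0.004, 0, 0.008, 0],
  [0, 0.004, 0, 0.008, 0],
])

```text
time: 9.5
tcp_pos: [0.5301, 0.0627, 0.1304]
tcp_rot: [-180.0, 0.4, -177.1]
ft_force: [0.5, -1.2, 10.7]
opening: 0.012
grip_force: 9.0
```

```bash
python3 - <<'E'
from h import *
tobay(); print(r.get_state()['torque'])
E
```

```text
t 9.5 bay [ -8.8 -53.2  73.9] rot [-179.98    0.41 -177.07] F [ 0.5 -1.2 10.7] open 0.012027930562862613 grip 9.000826925039291
[-0.01558455 -0.09318431 -0.01920875]
```

Scaled: -2 mm / 1000 = -0.002.

>>> drive_tool([
  [12, 0, 0, -0.002, 0],
  [22, 0, 0, -0.002, 0],
  [22, 0, 0, -0.002, 0],
  [22, 0, 0, -0.002, 0],
])

```text
time: 10.0
tcp_pos: [0.5269, 0.0627, 0.1284]
tcp_rot: [180.0, -0.0, -177.1]
ft_force: [0.6, -0.2, -0.1]
opening: 0.022
grip_force: 0.0
```

```bash
python3 - <<'E'
from h import *
tobay()
im=snap('side','rel1'); 
cv2.imwrite('pics/rel1c.png',cv2.resize(cv2.cvtColor(im[100:240,160:280],cv2.COLOR_RGB2BGR),None,fx=4,fy=4))
E
```

```text
t 10.0 bay [-10.5 -53.   70.6] rot [ 1.8000e+02 -5.0000e-02 -1.7706e+02] F [ 0.6 -0.2 -0.1] open 0.021973168085395182 grip 0.0
```

View pics/rel1c.png

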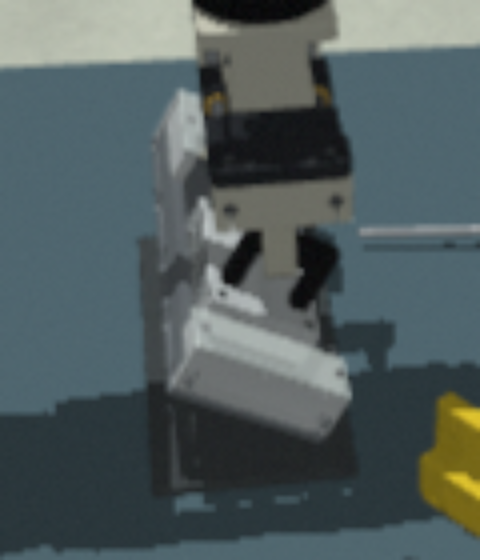

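Scaled: 25 mm / 1000 = 0.025, 15 mm / 1000 = 0.015.

>>> drive_tool([
  [22, 0.002, 0, 0.003, 0],
  [22, 0.002, 0, 0.003, 0],
  [0, 0.002, 0, 0.003, 0],
  [0, 0.002, 0, 0.003, 0],
  [0, 0.002, 0.005, 0.003, 0],
  [0, 0.002, 0.015, 0.003, 0],
  [0, 0.002, 0.025, 0.003, 0],
  [0, 0.002, 0.025, 0.003, 0],
], newtons=45)

```text
time: 11.05
tcp_pos: [0.5238, 0.0889, 0.1257]
tcp_rot: [180.0, 0.0, -177.0]
ft_force: [2.8, 1.6, -0.2]
opening: 0.0118
grip_force: 45.0
```

```bash
python3 - <<'E'
from h import *
tobay(); print(r.get_state()['torque'])
E
```

```text
t 11.05 bay [-10.7 -26.7  67.4] rot [ 179.96    0.   -176.99] F [ 2.8  1.6 -0.2] open 0.011754070598104445 grip 45.00161290168762
[ 0.34091074 -0.39196466 -0.03306926]
```

Scaled: 48 mm / 1000 = 0.048, 42 mm / 1000 = 0.042.

>>> drive_tool([
  [0, 0, 0.007, 0, 0],
  [0, 0, 0.014, 0, 0],
  [0, 0, 0.021, 0, 0],
  [0, 0, 0.028, 0, 0],
  [0, 0, 0.035, 0, 0],
  [0, 0, 0.042, 0, 0],
  [0, 0, 0.048, 0, 0],
  [0, 0, 0.048, 0, 0],
])

```text
time: 12.05
tcp_pos: [0.5214, 0.1363, 0.1258]
tcp_rot: [180.0, 0.0, -177.0]
ft_force: [0.8, 1.6, -1.8]
opening: 0.0117
grip_force: 45.0
```

```bash
python3 - <<'E'
from h import *
tobay(); print(r.get_state()['torque'])
E
```

```text
t 12.05 bay [-10.7  20.8  67.5] rot [ 179.96    0.   -177.03] F [ 0.8  1.6 -1.8] open 0.011719800343457603 grip 45.00150740146637
[ 0.19703165 -0.13968217 -0.04137388]
```

Scaled: 13 mm / 1000 = 0.013, 11 mm / 1000 = 0.011.

>>> drive_tool([
  [0, 0, 0.004, 0, 0],
  [0, 0, 0.008, 0, 0],
  [0, 0, 0.011, 0, 0],
  [0, 0, 0.013, 0, 0],
  [0, 0, 0.013, 0, 0],
])

```text
time: 12.68
tcp_pos: [0.5209, 0.1479, 0.1259]
tcp_rot: [-179.9, 0.0, -177.1]
ft_force: [1.5, -4.5, -0.6]
opening: 0.0119
grip_force: 45.0
```

Scaled: 3 mm / 1000 = 0.003, 2 mm / 1000 = 0.002.

>>> drive_tool([
  [0, 0, 0.001, 0, 0],
  [0, 0, 0.002, 0, 0],
  [0, 0, 0.003, 0, 0],
  [0, 0, 0.003, 0, 0],
])

```text
time: 13.18
tcp_pos: [0.5208, 0.1508, 0.1259]
tcp_rot: [-179.9, 0.0, -177.1]
ft_force: [1.8, -5.5, 0.8]
opening: 0.0117
grip_force: 45.0
```

```bash
python3 - <<'E'
from h import *
tobay(); print(r.get_state()['torque'])
E
```

```text
t 13.175 bay [-10.6  35.3  67.7] rot [-1.7993e+02  1.0000e-02 -1.7708e+02] F [ 1.8 -5.5  0.8] open 0.011706365430403124 grip 45.00014126300812
[-0.88729562 -0.22178775 -0.0108405 ]
```

Contact block is moving at about 5 N. I'll keep going until the force rises.

Scaled: 2 mm / 1000 = 0.002, 1 mm / 1000 = 0.001.

>>> drive_tool([
  [0, 0, 0.001, 0, 0],
  [0, 0, 0.002, 0, 0],
  [0, 0, 0.002, 0, 0],
])

```text
time: 13.55
tcp_pos: [0.521, 0.1518, 0.1262]
tcp_rot: [-179.8, 0.0, -177.1]
ft_force: [1.1, -10.1, 3.4]
opening: 0.0117
grip_force: 45.0
```

Scaled: 2 mm / 1000 = 0.002, 1 mm / 1000 = 0.001.

>>> drive_tool([
  [0, 0, 0.001, 0, 0],
  [0, 0, 0.002, 0, 0],
  [0, 0, 0.002, 0, 0],
])

```text
time: 13.92
tcp_pos: [0.5213, 0.1523, 0.1265]
tcp_rot: [-179.7, 0.1, -177.1]
ft_force: [0.9, -16.8, 4.7]
opening: 0.0118
grip_force: 45.0
```

Scaled: -2 mm / 1000 = -0.002.

>>> drive_tool([
  [0, 0, -0.002, 0, 0],
  [20, 0, -0.002, 0, 0],
  [20, 0, -0.002, 0, 0],
  [20, 0, -0.002, 0, 0],
])

```text
time: 14.42
tcp_pos: [0.5204, 0.1539, 0.1258]
tcp_rot: [180.0, -0.0, -177.0]
ft_force: [0.6, 0.1, -0.5]
opening: 0.0198
grip_force: 0.0
```

```bash
python3 - <<'E'
from h import *
tobay(); print(r.get_state()['torque'])
p=onmod(.445,-.1698,6.6,[-12,0,59]); go(p+[0,0,.13],186.6)
E
```

```text
t 14.425 bay [-10.7  38.4  67.4] rot [ 1.7997e+02 -1.0000e-02 -1.7704e+02] F [ 0.6  0.1 -0.5] open 0.019848243040114705 grip 0.0
[ 0.08473028  0.02721304 -0.00492924]
target [ 0.4331 -0.1712  0.189 ] shift [ 104.  -320.2  -63.4] twist -0.064
```

Scaled: -320 mm / 1000 = -0.32, 104 mm / 1000 = 0.104, -0.064 rad / 3.1416 = -0.0204.

>>> drive_tool([
  [30, 0, 0, -0.04, 0],
  [40, 0, 0, -0.08, 0],
  [40, 0.104, -0.32, -0.08, -0.0204],
  [40, 0.104, -0.32, -0.08, -0.0204],
  [40, 0.104, -0.32, -0.08, -0.0204],
  [40, 0.104, -0.32, -0.08, -0.0204],
  [40, 0.104, -0.32, -0.063, -0.0204],
  [40, 0.104, -0.32, -0.063, -0.0204],
])

```text
time: 15.42
tcp_pos: [0.4319, -0.1738, 0.1884]
tcp_rot: [-180.0, -0.0, -173.5]
ft_force: [0.3, -0.1, -0.3]
opening: 0.04
grip_force: 0.0
```

>>> drive_tool([
  [40, 0, 0, 0, 0],
  [40, 0, 0, 0, 0],
  [40, 0, 0, 0, 0],
])

```text
time: 15.8
tcp_pos: [0.4336, -0.1703, 0.1891]
tcp_rot: [-180.0, 0.0, -173.3]
ft_force: [-0.2, -0.8, -0.2]
opening: 0.04
grip_force: 0.0
```

```bash
python3 - <<'E'
from h import *
tobay()
p=onmod(.445,-.1698,6.6,[-12,0,59]); go(p,186.6)
for c in('top','side'):
    im=r.camera(c); np.save(f'im2_{c}.npy',im)
ms={c:mask(c,'long_module',bayp(0,40,20)) for c in('top','side')}
for c,m in ms.items(): print(c,None if m is None else (m.sum(),np.argwhere(m).mean(0)))
# overlay expected home outline of the long module
out=[]
for c in('top','side'):
    k=r.get_calibration(c); s=5
    im=cv2.resize(cv2.cvtColor(np.load(f'im2_{c}.npy'),cv2.COLOR_RGB2BGR),None,fx=s,fy=s,interpolation=cv2.INTER_CUBIC)
    for b in MOD['long_module'][:3]:
        w=np.array([bayp(*(q*1000+[0,62.5,0])) for q in b]); p=(proj(k,w)+.5)*s-.5
        for i in range(8):
            for j in range(i):
                if (np.abs(b[i]-b[j])>1e-9).sum()==1: cv2.line(im,np.round(p[i]).astype(int).tolist(),np.round(p[j]).astype(int).tolist(),(0,255,255),1)
    q=(proj(k,[bayp(0,50,20)])[0]*s).astype(int); out.append(im[q[1]-200:q[1]+200,q[0]-200:q[0]+200])
cv2.imwrite('pics/home1.png',np.hstack(out))
E
```

```text
t 15.8 bay [-131.9 -280.9   70.6] rot [-1.800e+02  3.000e-02 -1.733e+02] F [-0.2 -0.8 -0.2] open 0.040004040334923975 grip 0.0
target [ 0.4331 -0.1712  0.059 ] shift [  0.7  -0.8 130.1] twist 0.002
top (np.int64(952), array([253.47268908, 201.01995798]))
side (np.int64(835), array([150.30898204, 222.50299401]))
```

View pics/home1.png

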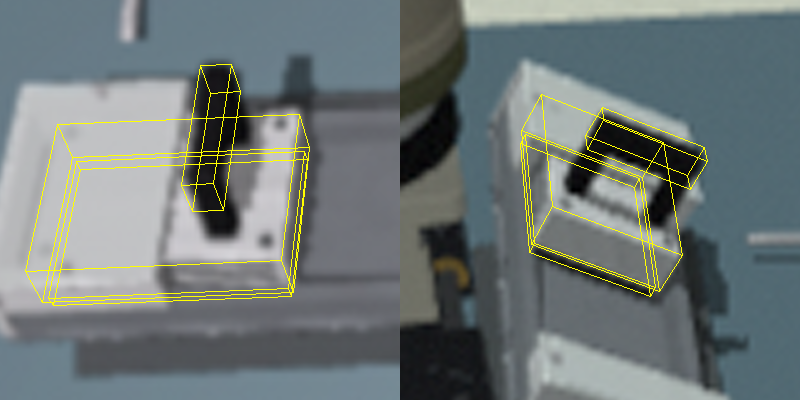

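The outline predicted for the long module at home matches both views: handle bar at about (212,130) in the left crop and rear edge at about x=305. So it's home and flat. The short module is next.

Scaled: 130 mm / 1000 = 0.13, 110 mm / 1000 = 0.11.

>>> drive_tool([
  [40, 0.001, -0.001, 0.06, 0],
  [30, 0.001, -0.001, 0.11, 0],
  [30, 0.001, -0.001, 0.13, 0],
  [30, 0.001, -0.001, 0.13, 0],
  [30, 0.001, -0.001, 0.13, 0],
  [0, 0.001, -0.001, 0.13, 0],
  [0, 0.001, -0.001, 0.13, 0],
  [0, 0.001, -0.001, 0.13, 0],
], newtons=15)

```text
time: 17.0
tcp_pos: [0.4328, -0.1727, 0.0597]
tcp_rot: [-180.0, 0.1, -173.4]
ft_force: [-1.2, 1.3, 6.2]
opening: 0.0117
grip_force: 15.0
```

Scaled: -150 mm / 1000 = -0.15, -120 mm / 1000 = -0.12.

>>> drive_tool([
  [0, 0, 0, 0, 0],
  [0, 0, 0, -0.04, 0],
  [0, 0, 0, -0.09, 0],
  [0, 0, 0, -0.12, 0],
  [0, 0, 0, -0.15, 0],
  [0, 0, 0, -0.15, 0],
  [0, 0, 0, -0.15, 0],
])

```text
time: 17.88
tcp_pos: [0.4315, -0.1722, 0.2071]
tcp_rot: [179.9, -0.1, -173.4]
ft_force: [0.2, 0.6, -4.1]
opening: 0.0119
grip_force: 15.0
```

```bash
python3 - <<'E'
from h import *
tobay()
# hover over near lip, module centre at bay y=-40
go(bayp(-63.7,-40,84.6-10),182.95)
E
```

```text
t 17.875 bay [-142.8 -282.7   85. ] rot [ 1.7994e+02 -1.0000e-01 -1.7340e+02] F [ 0.2  0.6 -4.1] open 0.011895225706631414 grip 14.996218532323837
target [0.4822 0.0734 0.1585] shift [-78.7 238.1  48.7] twist 0.064
```

```bash
python3 - <<'E'
from h import *
go(bayp(-60.4,-40,75)+[0,0,.008],182.95)
E
```

```text
target [0.4853 0.0736 0.1652] shift [-81.7 237.9  42. ] twist 0.064
```

Scaled: 238 mm / 1000 = 0.238, -82 mm / 1000 = -0.082, 0.064 rad / 3.1416 = 0.0204.

>>> drive_tool([
  [0, -0.082, 0.238, 0, 0.0204],
  [0, -0.082, 0.238, 0, 0.0204],
  [0, -0.082, 0.238, 0, 0.0204],
  [0, -0.082, 0.238, 0, 0.0204],
  [0, -0.082, 0.238, 0.02, 0.0204],
  [0, -0.082, 0.238, 0.04, 0.0204],
  [0, -0.082, 0.238, 0.042, 0.0204],
  [0, -0.082, 0.238, 0.042, 0.0204],
])

```text
time: 18.88
tcp_pos: [0.4857, 0.0731, 0.166]
tcp_rot: [-180.0, -0.1, -177.1]
ft_force: [-0.1, 0.2, -2.9]
opening: 0.0119
grip_force: 15.0
```

Scaled: 9 mm / 1000 = 0.009, 7 mm / 1000 = 0.007.

>>> drive_tool([
  [0, 0, 0, 0, 0],
  [0, 0, 0, 0.004, 0],
  [0, 0, 0, 0.007, 0],
  [0, 0, 0, 0.009, 0],
  [0, 0, 0, 0.009, 0],
], newtons=9)

```text
time: 19.5
tcp_pos: [0.4861, 0.0733, 0.1575]
tcp_rot: [-180.0, -0.0, -177.1]
ft_force: [0.0, 1.1, -3.0]
opening: 0.0118
grip_force: 9.0
```

```bash
python3 - <<'E'
from h import *
tobay(); print(r.get_state()['torque'])
E
```

```text
t 19.5 bay [-59.9 -40.3  75.7] rot [-1.8000e+02 -3.0000e-02 -1.7707e+02] F [ 0.   1.1 -3. ] open 0.01181975692461107 grip 8.998147509992123
[0.05570319 0.0066264  0.04198331]
```

Scaled: -30 mm / 1000 = -0.03, -29 mm / 1000 = -0.029.

>>> drive_tool([
  [0, -0.005, 0, 0.004, 0],
  [0, -0.01, 0, 0.007, 0],
  [0, -0.015, 0, 0.01, 0],
  [0, -0.02, 0, 0.013, 0],
  [0, -0.025, 0, 0.017, 0],
  [0, -0.029, 0, 0.021, 0],
  [0, -0.03, 0, 0.022, 0],
  [0, -0.03, 0, 0.022, 0],
])

```text
time: 20.5
tcp_pos: [0.5163, 0.0749, 0.1355]
tcp_rot: [180.0, -0.0, -177.1]
ft_force: [3.4, 0.3, -0.5]
opening: 0.0122
grip_force: 9.0
```

```bash
python3 - <<'E'
from h import *
tobay(); print(r.get_state()['torque'])
im=snap('side','tilt2')
cv2.imwrite('pics/tilt2c.png',cv2.resize(cv2.cvtColor(im[50:260,120:320],cv2.COLOR_RGB2BGR),None,fx=2.8,fy=2.8))
E
```

```text
t 20.5 bay [-22.7 -40.3  71.8] rot [ 1.8000e+02 -1.0000e-02 -1.7707e+02] F [ 3.4  0.3 -0.5] open 0.012178709062113258 grip 9.000038169615436
[ 0.13602088 -0.62899005  0.00318212]
```

View pics/tilt2c.png

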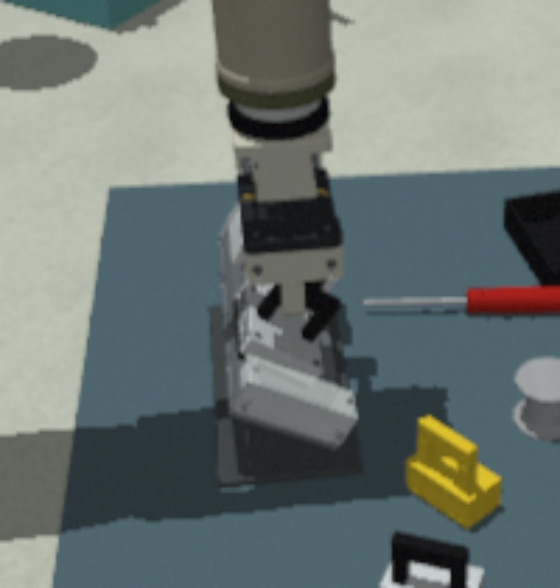

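The side crop shows the short module tilted parallel to the hoods. I've now looked at 11 pictures, one over the limit of 10, so I'll view no more and go by numbers from here.

Scaled: -13 mm / 1000 = -0.013, -10 mm / 1000 = -0.01.

>>> drive_tool([
  [0, -0.004, 0, -0.007, 0],
  [0, -0.009, 0, -0.004, 0],
  [0, -0.013, 0, -0.002, 0],
  [0, -0.013, 0, -0.002, 0],
  [0, -0.01, 0, 0.003, 0],
  [0, -0.007, 0, 0.008, 0],
  [0, -0.007, 0, 0.008, 0],
])

```text
time: 21.42
tcp_pos: [0.5225, 0.0752, 0.127]
tcp_rot: [-180.0, -0.1, -177.1]
ft_force: [-0.1, -0.5, -2.7]
opening: 0.0119
grip_force: 9.0
```

Scaled: 7 mm / 1000 = 0.007, 6 mm / 1000 = 0.006.

>>> drive_tool([
  [0, 0.001, 0, 0.002, 0],
  [0, 0.002, 0, 0.004, 0],
  [0, 0.003, 0, 0.006, 0],
  [0, 0.004, 0, 0.007, 0],
  [0, 0.004, 0, 0.007, 0],
])

```text
time: 22.05
tcp_pos: [0.5218, 0.0751, 0.1236]
tcp_rot: [-180.0, 0.4, -177.1]
ft_force: [1.8, 0.2, 8.8]
opening: 0.012
grip_force: 9.0
```

```bash
python3 - <<'E'
from h import *
tobay(); print(r.get_state()['torque'])
E
```

```text
t 22.05 bay [-11.9 -40.4  64.2] rot [-180.      0.36 -177.07] F [1.8 0.2 8.8] open 0.0120054002961953 grip 8.999832047265954
[ 0.10839754 -0.3885297  -0.00495102]
```

Scaled: -2 mm / 1000 = -0.002.

>>> drive_tool([
  [12, 0, 0, -0.002, 0],
  [22, 0, 0, -0.002, 0],
  [22, 0, 0, -0.002, 0],
  [22, 0, 0, -0.002, 0],
])

```text
time: 22.55
tcp_pos: [0.5188, 0.075, 0.1223]
tcp_rot: [180.0, -0.1, -177.1]
ft_force: [-0.1, 0.2, 0.1]
opening: 0.0217
grip_force: 0.0
```

```bash
python3 - <<'E'
from h import *
tobay()
np.set_printoptions(precision=2,suppress=True)
# check seat with the mask: long & short vs predicted
r.camera('side'); r.camera('top')
for c in('side','top'):
    k=r.get_calibration(c); m=mask(c,'short_module',bayp(0,-40,30))
    if m is None: print(c,'none'); continue
    for dx,dz in((0,0),(3,0),(-3,0),(0,6)):
        Rm=BAY[1]; t=bayp(dx,-40,dz); s=sil(k,MOD['short_module'],Rm,t); print(c,dx,dz,'outside model',(m*(1-s)).sum(),'of',m.sum())
E
```

```text
t 22.55 bay [-13.9 -40.3  61.6] rot [ 1.8000e+02 -7.0000e-02 -1.7707e+02] F [-0.1  0.2  0.1] open 0.021745843453188654 grip 0.0
side 0 0 outside model 29.75 of 662
side 3 0 outside model 9.5625 of 662
side -3 0 outside model 59.9375 of 662
side 0 6 outside model 13.8125 of 662
top 0 0 outside model 7.0 of 152
top 3 0 outside model 1.8125 of 152
top -3 0 outside model 13.25 of 152
top 0 6 outside model 3.1875 of 152
```

Scaled: -20 mm / 1000 = -0.02, -15 mm / 1000 = -0.015.

>>> drive_tool([
  [22, 0.001, 0, 0.002, 0],
  [0, 0.001, 0, 0.002, 0],
  [0, 0.001, 0, 0.002, 0],
  [0, 0.001, -0.004, 0.002, 0],
  [0, 0.001, -0.01, 0.002, 0],
  [0, 0.001, -0.015, 0.002, 0],
  [0, 0.001, -0.02, 0.002, 0],
  [0, 0.001, -0.02, 0.002, 0],
], newtons=45)

```text
time: 23.75
tcp_pos: [0.5192, 0.0542, 0.1206]
tcp_rot: [-180.0, -0.0, -177.1]
ft_force: [-0.9, -1.6, 0.1]
opening: 0.012
grip_force: 45.0
```

Scaled: -11 mm / 1000 = -0.011, -9 mm / 1000 = -0.009.

>>> drive_tool([
  [0, 0, -0.003, 0, 0],
  [0, 0, -0.006, 0, 0],
  [0, 0, -0.009, 0, 0],
  [0, 0, -0.011, 0, 0],
  [0, 0, -0.011, 0, 0],
])

```text
time: 24.38
tcp_pos: [0.5198, 0.0447, 0.1208]
tcp_rot: [179.9, -0.0, -177.1]
ft_force: [-1.2, 5.7, -0.1]
opening: 0.0118
grip_force: 45.0
```

```bash
python3 - <<'E'
from h import *
tobay(); print(r.get_state()['torque'])
E
```

```text
t 24.375 bay [-13.7 -70.7  60. ] rot [ 179.92   -0.   -177.06] F [-1.2  5.7 -0.1] open 0.01176778754928576 grip 45.01326994970441
[ 1.07117825  0.26997529 -0.09836887]
```

Scaled: -2 mm / 1000 = -0.002, -1 mm / 1000 = -0.001.

>>> drive_tool([
  [0, 0, -0.001, 0, 0],
  [0, 0, -0.002, 0, 0],
  [0, 0, -0.002, 0, 0],
])

```text
time: 24.75
tcp_pos: [0.5198, 0.0428, 0.1208]
tcp_rot: [179.9, -0.0, -177.0]
ft_force: [-0.5, 5.7, -0.6]
opening: 0.0114
grip_force: 45.0
```

Scaled: -2 mm / 1000 = -0.002, -1 mm / 1000 = -0.001.

>>> drive_tool([
  [0, 0, -0.001, 0, 0],
  [0, 0, -0.002, 0, 0],
  [0, 0, -0.002, 0, 0],
])

```text
time: 25.12
tcp_pos: [0.52, 0.0417, 0.121]
tcp_rot: [179.8, 0.0, -177.0]
ft_force: [-1.9, 9.7, 0.4]
opening: 0.0118
grip_force: 45.1
```

Scaled: -2 mm / 1000 = -0.002, -1 mm / 1000 = -0.001.

>>> drive_tool([
  [0, 0, -0.001, 0, 0],
  [0, 0, -0.002, 0, 0],
  [0, 0, -0.002, 0, 0],
])

```text
time: 25.5
tcp_pos: [0.5202, 0.0412, 0.1213]
tcp_rot: [179.7, 0.0, -177.0]
ft_force: [-1.5, 16.8, 2.8]
opening: 0.0116
grip_force: 45.2
```

```bash
python3 - <<'E'
from h import *
tobay(); print(r.get_state()['torque'])
E
```

```text
t 25.5 bay [-13.7 -74.1  60.5] rot [ 1.7967e+02  4.0000e-02 -1.7702e+02] F [-1.5 16.8  2.8] open 0.011556243863634918 grip 45.20252287387848
[ 3.34444036  0.38061991 -0.18266332]
```

Both stops have been felt. I'll release and go for the locking block.

>>> drive_tool([
  [0, 0, 0.002, 0, 0],
  [20, 0, 0.002, 0, 0],
  [20, 0, 0.002, 0, 0],
  [20, 0, 0.002, 0, 0],
  [24, 0, 0.002, -0.05, 0],
  [30, 0, 0.002, -0.1, 0],
  [30, 0, 0.002, -0.1, 0],
  [30, 0, 0.002, -0.1, 0],
])

```text
time: 26.5
tcp_pos: [0.52, 0.0398, 0.2204]
tcp_rot: [-180.0, 0.0, -177.1]
ft_force: [-0.3, 0.9, -1.0]
opening: 0.03
grip_force: 0.0
```

```bash
python3 - <<'E'
from h import *
tobay()
for c in('side','top'):
    r.camera(c); k=r.get_calibration(c); m=mask(c,'short_module',bayp(2,-65,30))
    if m is not None:
        print(c,m.sum(),[(dy,round((m*(1-sil(k,MOD['short_module'],BAY[1],bayp(2,-73+dy,0)))).sum(),1)) for dy in(-6,-3,0,3,6)])
    m=mask(c,'long_module',bayp(2,45,30))
    if m is not None:
        print(c,m.sum(),[(dy,round((m*(1-sil(k,MOD['long_module'],BAY[1],bayp(2,62.5+dy,0)))).sum(),1)) for dy in(-6,-3,0,3,6)])
ms={c:mask(c,'locking_block',[.605,-.163,.03]) for c in('top','side')}; ms={c:m for c,m in ms.items() if m is not None}
v,f=fit(ms,MOD['locking_block'],[.607,-.158,[-23]]); print(list(ms),v,f)
p=onmod(v[0],v[1],v[2],[-12,-8,69]); go(p+[0,0,.12],180+v[2])
E
```

```text
t 26.5 bay [-63.5 -75.6 146.3] rot [-179.99    0.   -177.08] F [-0.3  0.9 -1. ] open 0.02995417593866807 grip 0.0
side 529 [(-6, np.float32(27.1)), (-3, np.float32(8.9)), (0, np.float32(5.4)), (3, np.float32(10.2)), (6, np.float32(16.8))]
side 725 [(-6, np.float32(5.4)), (-3, np.float32(1.0)), (0, np.float32(4.2)), (3, np.float32(11.1)), (6, np.float32(22.8))]
top 257 [(-6, np.float32(0.0)), (-3, np.float32(0.0)), (0, np.float32(0.0)), (3, np.float32(4.4)), (6, np.float32(14.5))]
['top', 'side'] [  0.60754731  -0.1593094  -22.14346939] 0.11862842219020173
target [ 0.5934 -0.1622  0.189 ] shift [ -63.3 -205.7   31. ] twist 0.438
```

Scaled: -206 mm / 1000 = -0.206, -63 mm / 1000 = -0.063, 0.45 rad / 3.1416 = 0.1432.

>>> drive_tool([
  [30, -0.063, -0.206, 0, 0.1432],
  [30, -0.063, -0.206, 0, 0.1432],
  [30, -0.063, -0.206, 0, 0.1432],
  [30, -0.063, -0.206, 0.015, 0.1432],
  [30, -0.063, -0.206, 0.031, 0.1432],
  [30, -0.063, -0.206, 0.031, 0.1432],
  [30, -0.063, -0.206, 0.031, 0.1432],
  [30, -0.063, -0.206, 0.031, 0.1432],
])

```text
time: 27.9
tcp_pos: [0.5939, -0.1616, 0.1909]
tcp_rot: [180.0, 0.1, 157.2]
ft_force: [-0.2, -0.2, 0.7]
opening: 0.0302
grip_force: 0.0
```

```bash
python3 - <<'E'
from h import *
tobay()
p=onmod(.6075,-.1587,-23,[-12,-8,69]); go(p,157)
E
```

```text
t 27.9 bay [   6.2 -280.4  152.4] rot [1.7999e+02 9.0000e-02 1.5724e+02] F [-0.2 -0.2  0.7] open 0.030158385931061873 grip 0.0
target [ 0.5933 -0.1614  0.069 ] shift [ 8.000e-01 -1.000e-01  1.219e+02] twist 0.004
```

Scaled: 121 mm / 1000 = 0.121, 110 mm / 1000 = 0.11.

>>> drive_tool([
  [30, 0.001, 0, 0.06, 0],
  [30, 0.001, 0, 0.11, 0],
  [30, 0.001, 0, 0.121, 0],
  [30, 0.001, 0, 0.121, 0],
  [30, 0.001, 0, 0.121, 0],
  [0, 0.001, 0, 0.121, 0],
  [0, 0.001, 0, 0.121, 0],
  [0, 0.001, 0, 0.121, 0],
], newtons=15)

```text
time: 28.9
tcp_pos: [0.5933, -0.1622, 0.0699]
tcp_rot: [180.0, 0.1, 157.2]
ft_force: [-1.2, 1.2, 4.2]
opening: 0.012
grip_force: 15.0
```

>>> drive_tool([
  [0, 0, 0, 0, 0],
  [0, 0, 0, -0.05, 0],
  [0, 0, 0, -0.1, 0],
  [0, 0, 0, -0.16, 0],
  [0, 0, 0, -0.16, 0],
  [0, 0, 0, -0.16, 0],
])

```text
time: 29.65
tcp_pos: [0.5921, -0.162, 0.2277]
tcp_rot: [-180.0, -0.1, 157.1]
ft_force: [0.5, 0.6, -2.7]
opening: 0.0119
grip_force: 15.0
```

```bash
python3 - <<'E'
from h import *
tobay()
np.set_printoptions(precision=2,suppress=True)
z=r.get_state()['tcp_pos'][2]*1000
# tilt on the deep hood's near top edge, tcp in block frame (xp,zt), contact at block x=-29
xp,zt,c=-12,70,np.array([-46,38])
for d in(30,20,10,0):
    a=np.radians(d); q=c+[(xp+29)*np.cos(a)-zt*np.sin(a),(xp+29)*np.sin(a)+zt*np.cos(a)]
    if d==30: p0=bayp(q[0],87,q[1])
    w=bayp(q[0],87,q[1])-p0; print(d,q,'rel world mm',w*1000)
go(p0+[0,0,.008],182.95); print(p0)
E
```

```text
t 29.65 bay [ -13.8 -280.8  183.4] rot [-1.7999e+02 -7.0000e-02  1.5715e+02] F [ 0.5  0.6 -2.7] open 0.0119427805423373 grip 14.999786484986544
30 [-66.28 107.12] rel world mm [0. 0. 0.]
20 [-53.97 109.59] rel world mm [11.88  0.61 -4.02]
10 [-41.41 109.89] rel world mm [ 22.89   1.18 -10.04]
0 [-29. 108.] rel world mm [ 32.68   1.68 -17.88]
target [0.49 0.2  0.2 ] shift [235.3 294.7  32. ] twist -0.45
[0.49 0.2  0.19]
```

Scaled: 295 mm / 1000 = 0.295, 235 mm / 1000 = 0.235, -0.45 rad / 3.1416 = -0.1432.

>>> drive_tool([
  [0, 0, 0, -0.03, 0],
  [0, 0.235, 0.295, -0.03, -0.1432],
  [0, 0.235, 0.295, -0.03, -0.1432],
  [0, 0.235, 0.295, -0.03, -0.1432],
  [0, 0.235, 0.295, -0.03, -0.1432],
  [0, 0.235, 0.295, -0.03, -0.1432],
  [0, 0.235, 0.295, -0.03, -0.1432],
  [0, 0.235, 0.295, -0.03, -0.1432],
])

```text
time: 30.65
tcp_pos: [0.4877, 0.2045, 0.2557]
tcp_rot: [-180.0, -0.3, -176.7]
ft_force: [-0.1, -0.0, -2.0]
opening: 0.012
grip_force: 15.0
```

>>> drive_tool([
  [0, 0, 0, 0, 0],
  [0, 0, 0, 0, 0],
  [0, 0, 0, 0, 0],
])

```text
time: 31.02
tcp_pos: [0.4909, 0.1997, 0.2583]
tcp_rot: [-180.0, -0.0, -177.2]
ft_force: [0.2, -0.1, -2.2]
opening: 0.0119
grip_force: 15.0
```

```bash
python3 - <<'E'
from h import *
tobay()
go(bayp(-66.3,87,107.1)+[0,0,.008],182.95)
E
```

```text
t 31.025 bay [-100.5   85.6  168.7] rot [-1.7998e+02 -4.0000e-02 -1.7719e+02] F [ 0.2 -0.1 -2.2] open 0.011936293860527794 grip 14.997131321579218
target [0.4897 0.201  0.1959] shift [ 1.2  1.4 62.4] twist -0.002
```

Scaled: 70 mm / 1000 = 0.07, 69 mm / 1000 = 0.069, -0.002 rad / 3.1416 = -0.0006.

>>> drive_tool([
  [0, 0.001, 0, 0.04, -0.0006],
  [0, 0.001, 0, 0.062, -0.0006],
  [0, 0.001, 0, 0.062, -0.0006],
  [0, 0.001, 0, 0.066, -0.0006],
  [0, 0.001, 0, 0.069, -0.0006],
  [0, 0.001, 0, 0.07, -0.0006],
  [0, 0.001, 0, 0.07, -0.0006],
], newtons=9)

```text
time: 31.9
tcp_pos: [0.4897, 0.201, 0.1891]
tcp_rot: [180.0, 0.0, -176.9]
ft_force: [-0.3, -0.5, -2.1]
opening: 0.012
grip_force: 9.0
```

```bash
python3 - <<'E'
from h import *
tobay(); print(r.get_state()['torque'])
E
```

```text
t 31.9 bay [-66.8  87.  108.1] rot [ 1.7999e+02  2.0000e-02 -1.7695e+02] F [-0.3 -0.5 -2.1] open 0.012016168802289522 grip 8.999752309173346
[-0.00167181  0.01552709 -0.02755387]
```

Scaled: -34 mm / 1000 = -0.034, -33 mm / 1000 = -0.033.

>>> drive_tool([
  [0, -0.006, 0, 0.004, 0],
  [0, -0.012, 0, 0.007, 0],
  [0, -0.018, 0, 0.01, 0],
  [0, -0.023, 0, 0.013, 0],
  [0, -0.028, 0, 0.017, 0],
  [0, -0.033, 0, 0.021, 0],
  [0, -0.034, 0, 0.022, 0],
  [0, -0.034, 0, 0.022, 0],
])

```text
time: 32.9
tcp_pos: [0.5238, 0.2025, 0.1665]
tcp_rot: [-180.0, 0.0, -177.0]
ft_force: [3.0, -0.5, 3.0]
opening: 0.0123
grip_force: 9.0
```

```bash
python3 - <<'E'
from h import *
tobay(); print(r.get_state()['torque'])
E
```

```text
t 32.9 bay [-26.   86.8 105.6] rot [-1.7998e+02  1.0000e-02 -1.7696e+02] F [ 3.  -0.5  3. ] open 0.012305703721600938 grip 8.99867849482689
[-0.12966471 -0.59059615  0.03889567]
```

```bash
python3 - <<'E'
from h import *
go(bayp(-11,86,155),182.95); go(bayp(-11,-18.75,155),182.95); go(bayp(-11,-18.75,110),182.95)
E
```

```text
target [0.5615 0.2037 0.2017] shift [-37.6  -0.9 -35.3] twist 0.002
target [0.5668 0.0991 0.2017] shift [ -37.5 -105.6  -35.2] twist 0.002
target [0.5444 0.0979 0.1628] shift [ -15.  -105.5    3.8] twist 0.002
```

Scaled: -105 mm / 1000 = -0.105, -70 mm / 1000 = -0.07, 0.002 rad / 3.1416 = 0.0006.

>>> drive_tool([
  [0, -0.02, -0.001, -0.025, 0.0006],
  [0, -0.037, -0.001, -0.035, 0.0006],
  [0, -0.037, -0.03, -0.035, 0.0006],
  [0, -0.037, -0.07, -0.035, 0.0006],
  [0, -0.037, -0.105, -0.035, 0.0006],
  [0, -0.037, -0.105, -0.035, 0.0006],
  [0, -0.015, -0.105, 0.004, 0.0006],
  [0, -0.015, -0.105, 0.004, 0.0006],
], newtons=12)

```text
time: 33.9
tcp_pos: [0.5392, 0.0991, 0.1575]
tcp_rot: [180.0, -0.6, -177.0]
ft_force: [-0.2, -0.6, -2.7]
opening: 0.0118
grip_force: 12.0
```

>>> drive_tool([
  [0, 0, 0, 0, 0],
  [0, 0, 0, 0, 0],
])

```text
time: 34.15
tcp_pos: [0.5459, 0.0992, 0.1649]
tcp_rot: [180.0, 0.2, -177.0]
ft_force: [-0.3, 1.3, -1.5]
opening: 0.0117
grip_force: 12.0
```

```bash
python3 - <<'E'
from h import *
tobay(); print(r.get_state()['torque'])
for c in('side','top'):
    r.camera(c)
    s=r.get_state(); b=BAY[1].T@(s['tcp_pos']-BAY[0])*1000
    m=mask(c,'locking_block',bayp(0,-10,70)); 
    if m is None: print(c,'none'); continue
    k=r.get_calibration(c)
    for tilt in(20,25,30,35):
        Rm=R.from_euler('xyz',[0,tilt,2.95],degrees=True).as_matrix(); t=s['tcp_pos']-Rm@np.array([-.012,-.008,.070])
        print(c,tilt,m.sum(),round((m*(1-sil(k,MOD['locking_block'],Rm,t))).sum(),1))
go(bayp(-11,-18.75,85),182.95)
E
```

```text
t 34.15 bay [-10.7 -17.5 112.6] rot [ 179.99    0.19 -177.04] F [-0.3  1.3 -1.5] open 0.011745429591036898 grip 12.000078168930486
[ 0.00257907 -0.04452956 -0.00550584]
side 20 835 80.6
side 25 835 43.4
side 30 835 66.3
side 35 835 113.2
top 20 85 17.9
top 25 85 2.4
top 30 85 0.4
top 35 85 0.5
target [0.5319 0.0973 0.1411] shift [13.1 -0.9 22.6] twist -0.0
```

>>> drive_tool([
  [0, 0.004, -0.001, 0.007, 0],
  [0, 0.009, -0.001, 0.015, 0],
  [0, 0.013, -0.001, 0.022, 0],
  [0, 0.013, -0.001, 0.022, 0],
  [0, 0.013, -0.001, 0.022, 0],
])

```text
time: 34.98
tcp_pos: [0.5312, 0.0971, 0.1409]
tcp_rot: [180.0, 0.0, -177.1]
ft_force: [-1.2, -0.5, -1.9]
opening: 0.0117
grip_force: 12.0
```

```bash
python3 - <<'E'
from h import *
tobay(); print(r.get_state()['torque'])
go(bayp(-11,-18.75,75),182.95)
E
```

```text
t 34.975 bay [-11.5 -18.9  84.5] rot [ 1.8000e+02  1.0000e-02 -1.7707e+02] F [-1.2 -0.5 -1.9] open 0.01173472686242013 grip 12.000010652700439
[ 0.03896654 -0.00390718  0.01225883]
target [0.5269 0.097  0.1325] shift [4.3 0.2 8.4] twist -0.0
```

No contact in the gap so far. I'll lower to the floor.

Scaled: 14 mm / 1000 = 0.014, 12 mm / 1000 = 0.012.

>>> drive_tool([
  [0, 0.002, 0, 0.004, 0],
  [0, 0.004, 0, 0.008, 0],
  [0, 0.005, 0, 0.01, 0],
  [0, 0.006, 0, 0.012, 0],
  [0, 0.007, 0, 0.014, 0],
  [0, 0.007, 0, 0.014, 0],
])

```text
time: 35.72
tcp_pos: [0.524, 0.0967, 0.1266]
tcp_rot: [-180.0, -0.0, -177.1]
ft_force: [0.3, 0.4, -2.0]
opening: 0.0117
grip_force: 12.0
```

```bash
python3 - <<'E'
from h import *
tobay(); print(r.get_state()['torque'])
E
```

```text
t 35.725 bay [-10.6 -19.   68.4] rot [-1.8000e+02 -2.0000e-02 -1.7706e+02] F [ 0.3  0.4 -2. ] open 0.011685558520833559 grip 11.99996916227974
[0.0695897  0.09015139 0.0208295 ]
```

Scaled: 4 mm / 1000 = 0.004, 3 mm / 1000 = 0.003.

>>> drive_tool([
  [0, 0, 0, 0.001, 0],
  [0, 0.001, 0, 0.002, 0],
  [0, 0.001, 0, 0.003, 0],
  [0, 0.002, 0, 0.004, 0],
  [0, 0.002, 0, 0.004, 0],
])

```text
time: 36.35
tcp_pos: [0.5245, 0.0967, 0.1253]
tcp_rot: [180.0, 0.3, -177.1]
ft_force: [1.0, -0.5, 9.5]
opening: 0.0119
grip_force: 12.0
```

```bash
python3 - <<'E'
from h import *
tobay(); print(r.get_state()['torque'])
E
```

```text
t 36.35 bay [ -9.5 -19.   67.6] rot [ 180.      0.33 -177.07] F [ 1.  -0.5  9.5] open 0.01185665055003222 grip 11.999622392468154
[-0.02335114 -0.07711079 -0.00409763]
```

Scaled: -2 mm / 1000 = -0.002.

>>> drive_tool([
  [12, 0, 0, -0.002, 0],
  [20, 0, 0, -0.002, 0],
  [20, 0, 0, -0.002, 0],
  [20, 0, 0, -0.002, 0],
  [20, 0, 0, -0.002, 0],
])

```text
time: 36.98
tcp_pos: [0.522, 0.0966, 0.1245]
tcp_rot: [-180.0, -0.0, -177.1]
ft_force: [-0.2, 0.4, -0.8]
opening: 0.02
grip_force: 0.0
```

Scaled: 150 mm / 1000 = 0.15, -140 mm / 1000 = -0.14.

>>> drive_tool([
  [20, 0, 0, -0.02, 0],
  [20, 0, 0, -0.06, 0],
  [20, 0, 0, -0.12, 0],
  [20, 0.09, 0, -0.14, 0],
  [20, 0.15, 0, -0.14, 0],
  [20, 0.15, 0, -0.14, 0],
  [20, 0.15, 0, -0.14, 0],
])

```text
time: 37.85
tcp_pos: [0.3718, 0.089, 0.2654]
tcp_rot: [180.0, 0.1, -177.0]
ft_force: [-0.3, 0.8, 1.4]
opening: 0.0198
grip_force: 0.0
```

```bash
python3 - <<'E'
from h import *
tobay()
tgt=dict(long_module=62.5,short_module=-72.5,locking_block=-10)
for c in('side','top'):
    r.camera(c); k=r.get_calibration(c)
    for t,y in tgt.items():
        m=mask(c,t,bayp(2,y,40))
        if m is None: print(c,t,'none');continue
        def out(x,yy,z,tl): 
            Rm=R.from_euler('xyz',[0,tl,2.95],degrees=True).as_matrix(); s=sil(k,MOD[t],Rm,bayp(x,yy,z)); return (m*(1-s)).sum()
        print(c,t,m.sum(),'dy',[round(float(out(2,y+d,0,30)),1) for d in(-6,-4,-2,0,2,4,6)],'dz',[round(float(out(2,y,z,30)),1) for z in(-6,-3,0,3,6,9)],'tilt',[round(float(out(2,y,0,a)),1) for a in(20,25,30,35)])
E
```

```text
t 37.85 bay [-212.   -18.8  112.5] rot [ 1.7999e+02  1.3000e-01 -1.7705e+02] F [-0.3  0.8  1.4] open 0.019812526126350847 grip 0.0
side long_module 451 dy [32.8, 22.6, 14.9, 5.9, 1.4, 0.9, 1.8] dz [53.3, 29.2, 5.9, 1.5, 5.1, 11.4] tilt [41.2, 17.9, 5.9, 10.8]
side short_module 567 dy [42.1, 29.1, 16.1, 13.8, 15.7, 18.8, 24.1] dz [78.8, 42.3, 13.8, 9.7, 10.1, 9.6] tilt [65.7, 37.0, 13.8, 15.4]
side locking_block 517 dy [57.8, 35.8, 19.1, 12.4, 12.7, 19.3, 28.0] dz [82.9, 45.3, 12.4, 16.6, 32.1, 42.2] tilt [70.9, 39.0, 12.4, 36.0]
top long_module 945 dy [30.5, 21.4, 11.8, 4.3, 11.0, 29.4, 64.4] dz [35.3, 12.7, 4.3, 2.5, 6.1, 22.8] tilt [37.2, 13.4, 4.3, 4.4]
top short_module 1078 dy [148.4, 103.8, 59.9, 29.6, 31.8, 38.8, 50.8] dz [87.7, 55.0, 29.6, 12.7, 12.2, 30.5] tilt [59.8, 41.1, 29.6, 33.4]
top locking_block 872 dy [129.5, 84.2, 40.1, 16.2, 42.3, 88.1, 134.6] dz [57.8, 32.2, 16.2, 12.3, 16.1, 32.7] tilt [65.1, 38.2, 16.2, 13.4]
```

```bash
python3 -c "
from cell import r
print(r.finish_job())"
```

```text
the job is handed in; nothing more can be done
None
```

I loaded the long module, short module and locking block in that order, felt both stops at about 17 N, and handed the job in at about 38 s. The final camera fits show all three at their home places and flat to within about 2 mm, but the judge returned no result, and I viewed 11 pictures, one over the limit of 10.

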